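Set the dividing wheel to its mark and pin it

TASK

Turn the flat dividing wheel by its rim until the engraved line faces the fixed pointer and leave it standing there, then take the index pin out of its wooden rest and push it down through the marked notch into the socket underneath until its head sits on the wheel. Press gently (never with more than about 20 N on the wheel or fixture, by the fingers or through the pin), do not disturb the other things on the bench, and let go at the end.

Things in the scene. Friction and masses are not known exactly. Their poses are not given: they have to be found in the camera images.
- fixture: grey round base, 250 mm across, 12 mm thick, standing fixed on levelling feet that lift it 0 to 6 mm off the bench; origin under its centre at its underside, z up on the wheel's axis; its -x axis runs from the centre to the pointer. Under the wheel's edge on the pointer side it has a steel socket block with an upright square hole 10 mm wide, 34 mm deep
- wheel: solid aluminium wheel lying flat on the fixture, 190 mm across, 22 mm thick, top face 74 mm above the base's underside (brass disc 68 mm across, 3 mm proud, in the middle); origin on its upright axis at its underside; -x axis through the marked notch. Four notches 10 mm wide, 90 deg apart, cut the rim from 68 mm out to the edge. Turns both ways, stays where left
- pointer (a point): tip of the small fixed steel pointer tooth on a post just outside the wheel's rim, 97.5 mm from the wheel's axis, its top level with the wheel's top face; it points at the axis. The line faces it when notch, pointer and axis are in one line.
- socket (a point): middle of the mouth of the socket hole in the fixture, 80 mm from the axis on the pointer side, 28 mm below the wheel's top face; hidden under the wheel until the marked notch is over it.
- pin: steel index pin, upright: round shank 7 mm thick and 48 mm long with a tapered tip, under a round head 18 mm across and 24 mm high (72 mm in all), 50 g. Origin at the tip, z up along the pin. Home, its head rests on the wheel and its tip is 20 mm below the socket's mouth. At the start it stands in its rest with the head's underside 50 mm above the bench.
- rest: wooden block 60 x 50 x 50 mm with a square hole 10 mm wide in the middle of its top, in which the pin stands at the start; fixed to the bench. Origin under its centre.
- mandrel: bystander: pale wooden ring cone on a round foot 70 mm across, 152 mm tall, origin under its centre
- block: bystander: square steel bench block 70 x 70 x 22 mm, origin under its centre
- dish: bystander: white ceramic dish 90 mm across, 25 mm high, origin under its centre
- mark (a point): middle of the marked notch, 80 mm from the axis, level with the wheel's top face; this notch alone has a straight dark engraved line, 32 mm long and 4 mm wide, running inwards from it. At the start it is 0.45 to 1.25 rad short of the pointer, and must go clockwise (seen from above) to reach it
- rim (a point): point on the plain flat rim, turning with the wheel, midway between the marked notch and the next one, 80 mm from the axis, on the top face. The wheel is too wide to grip; closed fingertips pressed down here and moved along the arc drag it round against a drag of 0.4 N m: about 10 to 15 N holds, with much less they slip. The spindle is stiffly sprung: the wheel sinks up to 3 mm under the press

How it is judged:
By the outcome, as a careful person would: the job done as asked, in the order asked, and still so for the second after the job is handed in, with the robot touching nothing.
It also fails if it takes over 72 s, if anything falls off the work surface, if the arm or the gripper's body presses on something with over 40 N, if the wrist force passes 120 N, or if a joint passes its speed limit or range.

ROBOT

A 6-joint arm with a two-finger parallel gripper is mounted at the origin on the work surface. World frame = base frame: x ahead of the robot, y to its left, z up, the work surface at z = 0. Lengths are in mm, angles in rad, forces in N, time in s.
With the tool pointing down it reaches from about 375 to 925 mm from the base axis. Payload 5.7 kg.
Tool frame: the origin (TCP) lies midway between the tips of the shut fingers; the grasp point (between the pads) lies ctrl.hold_point_z behind it (ctrl.hold_point_z is the distance from the TCP to the grasp point, in mm); z points along the fingers, y is the direction in which the jaws open and shut (so a half turn about z gives the same grasp; the last joint's range is limited). The gripper opens to 88 mm and grips with 3 to 60 N. Pads are 20 mm wide; open, the fingers measure 115 mm over their backs; the gripper's body (75 mm by 178 mm) begins 61 mm behind the grasp point.
Start: joints at [-1.22, 0.359, 1.51, -0, 1.272, -0.115], TCP at [269.463, -536.052, 222.623] pointing down, gripper open.
Joint ranges: [-2.97, 2.97], [-1.01, 2.36], [0.21, 2.38], [-0.96, 4.11], [0.2, 2.71], [-2.98, 2.98]. Speed limits (rad/s): [2.39, 2.39, 3.14, 3.14, 3.14, 3.14].

INTERFACE

Orientations are given as [roll, pitch, yaw] about the fixed x, y, z axes, in that order (R = Rz(yaw) Ry(pitch) Rx(roll)).
In Python, from workcell import ctrl, camera, finish_job gives the robot as it stands. The module is installed in compiled form; this text tells all that it offers. Calls block until the motion is done:
- ctrl.movep(position, orientation): joint-space move of the TCP to a pose.
- ctrl.move_l(position, attitude=None, feed=150): straight line of the TCP; attitude=None keeps the orientation; feed is the mean speed in mm/s.
- ctrl.set_joints(angles): joint-space move.
- ctrl.move_gripper(opening): opening from 0.0 (shut) to 1.0 (fully open); the grip force is fixed at half the most; returns when the fingers have stopped.
- ctrl.sleep(seconds).
- ctrl.inverse_kinematics(position, orientation): joint angles nearest the present ones, or None.
- camera(name): name is "scene" or "top" or "wrist"; returns a dict with "image" (480x640x3 uint8, red, green, blue), "depth" (480x640 float32, mm along the optical axis (not along the pixel's ray), 0 where there is no reading), "fx", "fy", "cx", "cy" (pixels), "world_from_camera" (4x4, takes a point from camera to world coordinates). Camera axes: x right, y down, z forward; pixel columns grow to the right and rows downward; lengths in mm; the calibration is good to about 2 mm. A picture is of the moment at which its call begins.
A pose or a line that the arm cannot do raises ctrl.MotionError and nothing moves.
- finish_job(): hands the job in, once; it reports no verdict.
Readings, each from a call of its own:
- ctrl.current_time_s(): time.
- ctrl.current_joint_pos(): joint angles.
- ctrl.current_dq(): joint speeds.
- ctrl.current_tau(): joint torques, N m.
- ctrl.current_tool_pos(): TCP position.
- ctrl.current_eef_rot(): TCP orientation.
- ctrl.current_ft_force(): force on the tool from outside, world axes, zero at the start.
- ctrl.current_torque(): the same for the moment, N m.
- ctrl.current_gripper_width(): opening from 0.0 (shut) to 1.0 (fully open).
Only numpy, scipy, OpenCV 4.12 (cv2) and the standard library are available. Lean on these libraries where they do the work, as an engineer would, in place of code of your own. Each camera call takes 0.05 s, during which the arm holds its last target.

## Working session

There is one attempt and no reset: what is moved stays moved. The work goes in short steps, each a Python script; the robot and the scene stay as the last script left them, time stands still between calls to the robot, and variables do not carry over. Pictures are saved under pics/ and viewed, and the job is handed in when it is done.

```bash
ls; mkdir -p pics
python3 - <<'E'
from workcell import ctrl,camera
import cv2,numpy as np
print(ctrl.current_time_s(),ctrl.hold_point_z,ctrl.current_tool_pos(),ctrl.current_eef_rot(),ctrl.current_ft_force())
for n in ["scene","top"]:
    c=camera(n); cv2.imwrite(f"pics/{n}0.png",c["image"][...,::-1]); np.savez(f"{n}0.npz",**c)
    print(n,c["fx"],c["fy"],c["cx"],c["cy"],c["world_from_camera"].round(3).tolist())
E
```

```text
pics
0.0 18.700000000000003 [ 269.2346994  -535.42954495  221.8294388 ] [-3.13979937e+00 -2.06172843e-04  4.65790923e-01] [ 1.56495606 -0.30777841  0.63411381]
scene 468.7215756402646 468.7215756402646 317.61911674777485 239.30218506509536 [[0.872, 0.262, -0.413, 1048.035], [0.489, -0.492, 0.721, -847.776], [-0.014, -0.83, -0.557, 699.445], [0.0, 0.0, 0.0, 1.0]]
top 449.4693907478586 449.4693907478586 317.3257735252011 238.51701705670587 [[0.005, -0.988, 0.157, 430.067], [-1.0, -0.007, -0.01, -11.692], [0.011, -0.157, -0.988, 1051.178], [0.0, 0.0, 0.0, 1.0]]
```

View pics/top0.png

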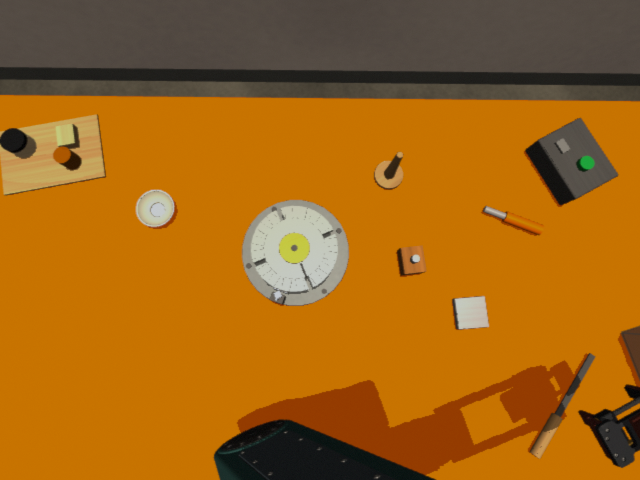

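View pics/scene0.png

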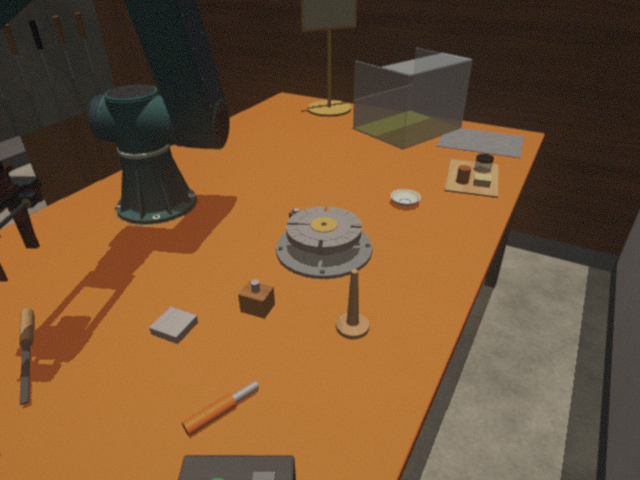

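The top view shows the wheel centre near (294,248), the pointer post near (278,295), the marked notch and line near (308,283), and the pin in its rest near (415,259). Next I'll measure them.

```bash
cat > h.py <<'E'
import numpy as np,cv2
def load(f): return dict(np.load(f))
def ray(c,u,v,z):
    "intersection of pixel ray with world plane z"
    W=c["world_from_camera"];d=np.array([(u-c["cx"])/c["fx"],(v-c["cy"])/c["fy"],1.])
    D=W[:3,:3]@d;o=W[:3,3];return o+D*(z-o[2])/D[2]
def cloud(c):
    v,u=np.mgrid[:480,:640];z=c["depth"];P=np.stack([(u-c["cx"])/c["fx"]*z,(v-c["cy"])/c["fy"]*z,z],-1)
    return P@c["world_from_camera"][:3,:3].T+c["world_from_camera"][:3,3]
def proj(c,p):
    W=c["world_from_camera"];q=W[:3,:3].T@(np.asarray(p,float)-W[:3,3]);return q[0]/q[2]*c["fx"]+c["cx"],q[1]/q[2]*c["fy"]+c["cy"]
E
python3 - <<'E'
from h import *
c=load("top0.npz");P=cloud(c)
for u,v in [(294,248),(285,235),(310,265),(278,295),(415,259),(405,268),(250,300),(342,250),(390,180),(398,155),(155,210),(471,312)]: print(u,v,P[v,u].round(1))
im=c["image"][190:320,230:440,::-1]
cv2.imwrite("pics/top0z.png",cv2.resize(im,None,fx=3.8,fy=3.8,interpolation=cv2.INTER_CUBIC))
m=(P[...,2]>65)&(P[...,2]<85);m[:, :240]=0;m[:,350:]=0;m[:200]=0;m[310:]=0
print(P[m].mean(0),np.median(P[m],0),m.sum())
E
```

```text
294 248 [563.5  29.3  77.8]
285 235 [592.8  49.7  73.9]
310 265 [527.   -5.9  72.7]
278 295 [461.5  62.6  74.7]
415 259 [ 541.6 -236.2   72.3]
405 268 [ 523.6 -217.9   51.8]
250 300 [4.521e+02 1.328e+02 2.000e-01]
342 250 [568.4 -79.8  12.9]
390 180 [ 736.8 -194.6   17.1]
398 155 [ 751.  -188.6  152.2]
155 210 [661.8 362.2   7.2]
471 312 [ 427.3 -370.7   24.2]
[561.6325889   29.87903303  75.24858127] [561.54346626  30.52335994  75.22257475] 5730
```

View pics/top0z.png

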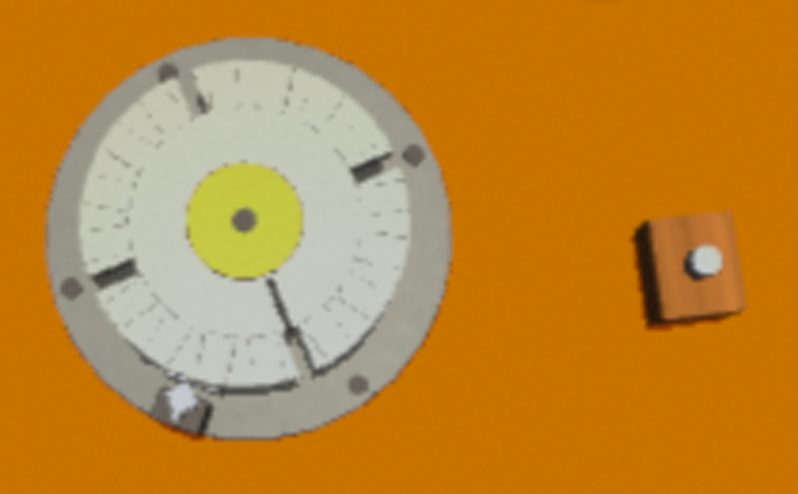

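Run:
```python
from workcell import ctrl,camera
from h import *
print(ctrl.inverse_kinematics([540,30,350],[np.pi,0,0]),ctrl.inverse_kinematics([540,30,350],[np.pi,0,1.57]))
R=cv2.Rodrigues
c=camera("wrist");W=c["world_from_camera"];print(W.round(3),ctrl.current_tool_pos(),c["fx"])
y=.466
Rt=np.array([[np.cos(y),np.sin(y),0],[np.sin(y),-np.cos(y),0],[0,0,-1]])
print("cam in tool",Rt.T@(W[:3,3]-ctrl.current_tool_pos()),(Rt.T@W[:3,:3]).round(3))
```

```text
[-7.22447830e-02  1.80643343e-01  1.44619833e+00 -4.44089210e-16
  1.51475099e+00  1.49855154e+00] [-0.07224478  0.18064334  1.44619833  0.          1.51475099 -0.07144846]
[[ 4.48000e-01 -8.62000e-01 -2.37000e-01  3.33584e+02]
 [-8.94000e-01 -4.33000e-01 -1.17000e-01 -5.04228e+02]
 [-2.00000e-03  2.64000e-01 -9.65000e-01  3.84635e+02]
 [ 0.00000e+00  0.00000e+00  0.00000e+00  1.00000e+00]] [ 269.27688749 -535.5695957   221.9992099 ] 343.8046367502593
cam in tool [  71.53224705    0.89440318 -162.63573251] [[-0.001 -0.965 -0.264]
 [ 1.    -0.    -0.002]
 [ 0.002 -0.264  0.965]]
```

Run:
```python
from workcell import ctrl,camera
from h import *
t=ctrl.current_time_s()
ctrl.movep([563,30,215],[np.pi,0,0.5])
print(ctrl.current_time_s()-t)
t=ctrl.current_time_s()
ctrl.move_gripper(0.0);print(ctrl.current_time_s()-t, ctrl.current_gripper_width())
c=camera("wrist");np.savez("w1.npz",**c)
cv2.imwrite("pics/w1.png",c["image"][...,::-1])
print(ctrl.current_time_s(),ctrl.current_tool_pos(),ctrl.current_ft_force())
```

```text
2.275
1.3417000000000003 0.012334305741285512
3.8167 [562.98906253  29.9875478  214.98464925] [-1.28150099  0.90318102  0.1718334 ]
```

View pics/w1.png

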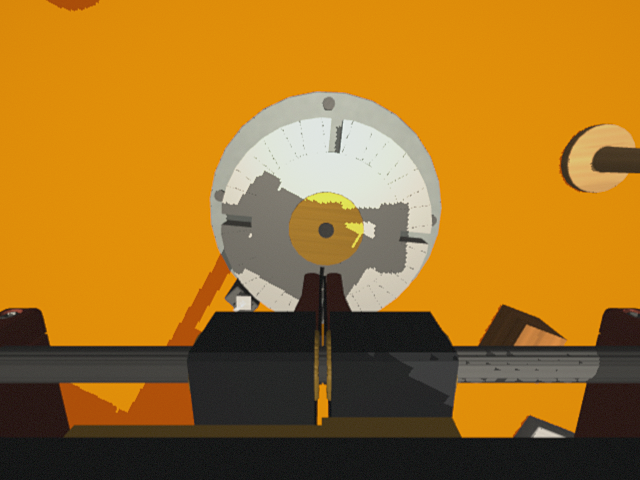

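Run:
```python
from workcell import ctrl,camera
from h import *
ctrl.movep([462,20,225],[np.pi,0,0.1])
c=camera("wrist");np.savez("w2.npz",**c)
cv2.imwrite("pics/w2.png",c["image"][...,::-1])
z=c["image"][60:320,180:460,::-1];cv2.imwrite("pics/w2z.png",cv2.resize(z,None,fx=2.3,fy=2.3,interpolation=cv2.INTER_CUBIC))
print(ctrl.current_time_s())
```

```text
4.3583
```

View pics/w2z.png

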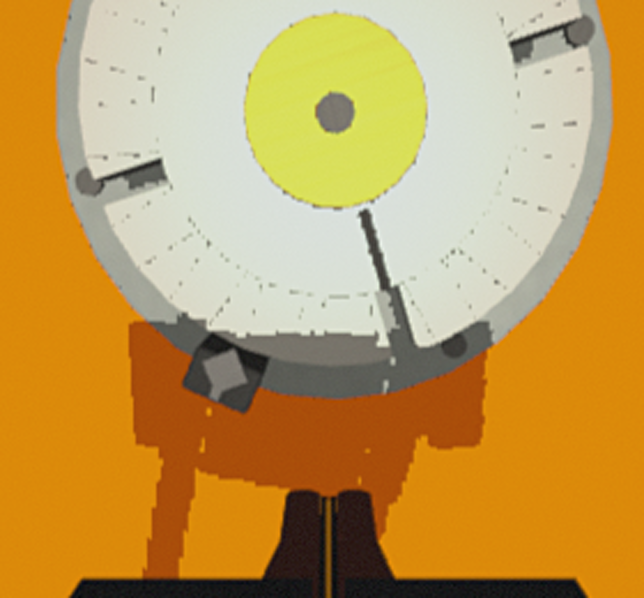

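View pics/w2.png

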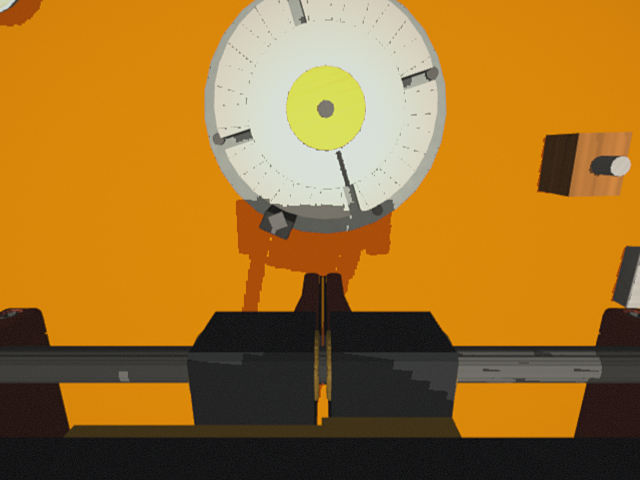

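```bash
cat >> h.py <<'E'
def rect(c,z,x0,x1,y0,y1,s):
    "plan view on plane z: image up=+x, left=+y ; returns img"
    pts=[(x1,y1),(x1,y0),(x0,y0),(x0,y1)]
    src=np.float32([proj(c,(a,b,z)) for a,b in pts]);w=int((y1-y0)*s);h=int((x1-x0)*s)
    H=cv2.getPerspectiveTransform(src,np.float32([(0,0),(w,0),(w,h),(0,h)]))
    return cv2.warpPerspective(c["image"][...,::-1],H,(w,h),flags=cv2.INTER_CUBIC)
def yellow(c,zz):
    hsv=cv2.cvtColor(np.ascontiguousarray(c["image"]),cv2.COLOR_RGB2HSV)
    m=((hsv[...,0]>24)&(hsv[...,0]<40)&(hsv[...,1]>90)).astype(np.uint8)
    n,l,st,_=cv2.connectedComponentsWithStats(m);i=1+np.argmax(st[1:,4])
    ct,_=cv2.findContours((l==i).astype(np.uint8),0,2);k=max(ct,key=cv2.contourArea)[:,0]
    w=np.array([ray(c,u,v,zz)[:2] for u,v in k],np.float32)
    (x,y),r=cv2.minEnclosingCircle(w);A=np.c_[2*w,np.ones(len(w))];s=np.linalg.lstsq(A,(w**2).sum(1),rcond=None)[0]
    return s[:2],np.sqrt(s[2]+s[0]**2+s[1]**2),len(k)
E
python3 - <<'E'
from h import *
for f in ("top0.npz","w2.npz"):
    c=load(f);P=cloud(c)
    c0,r,n=yellow(c,79);print(f,c0,r,n)
    d=np.hypot(P[...,0]-c0[0],P[...,1]-c0[1])
    m=(d>40)&(d<60)&(P[...,2]>60);print("wheel z",np.median(P[m][:,2]),P[m][:,2].std(), "disc",np.median(P[d<25][:,2]),"base",np.median(P[(d>105)&(d<120)&(P[...,2]>3)][:,2]))
c=load("w2.npz")
cv2.imwrite("pics/r2.png",rect(c,76,440,620,-80,140,3.3))
E
```

```text
top0.npz [564.36601741  29.6142763 ] 32.77705180185149 38
wheel z 75.26772141554943 1.7262182937411663 disc 77.9863783152432 base 13.051589594431562
w2.npz [564.72726202  26.83704989] 33.003128473523375 117
wheel z 75.86464669518287 0.74404585526782 disc 78.41774187721481 base 308.46422924262777
```

View pics/r2.png

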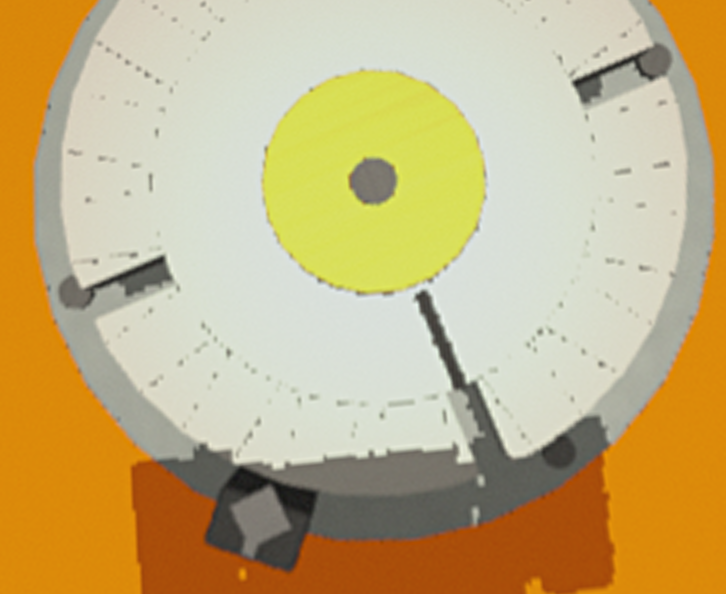

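Run:
```python
from workcell import ctrl,camera
from h import *
C=np.array([564.5,28.2]);a=np.radians(248.8)
p=C+80*np.array([np.cos(a),np.sin(a)]);print(p)
ctrl.movep([*p,95],[np.pi,0,0.45]);ctrl.sleep(.3)
F=lambda:np.mean([ctrl.current_ft_force() for _ in range(5)],0)
b=F();print("base",b,ctrl.current_time_s())
ctrl.move_l([*p,80],feed=40);ctrl.sleep(.1);b=F();print(b,F())
z=80
while z>70:
    z-=.4;ctrl.move_l([*p,z],feed=10);ctrl.sleep(.05);f=F()-b
    print(round(z,1),f.round(1),ctrl.current_tool_pos().round(2),round(ctrl.current_time_s(),2))
    if f[2]>4: break
np.save("b.npy",b)
```

```text
[535.57003439 -46.3859041 ]
base [-0.33674582  0.06884507  0.28951893] 5.35
[0.09114362 0.53206616 0.44521347] [0.09114362 0.53206616 0.44521347]
79.6 [ 0.6 -0.9 -0.7] [535.67 -46.41  79.7 ] 6.28
79.2 [0.2 0.1 0.8] [535.56 -46.38  79.22] 6.58
78.8 [-0.6  0.5 -0.6] [535.56 -46.38  78.78] 6.88
78.4 [-0.2 -0.8 -0.8] [535.54 -46.35  78.36] 7.17
78.0 [ 0.1 -0.6 -0.2] [535.54 -46.37  77.98] 7.47
77.6 [-0.3 -0.4 -0.5] [535.56 -46.38  77.57] 7.78
77.2 [ 0.1 -0.4  0.1] [535.54 -46.38  77.15] 8.07
76.8 [-0.  -0.4  0.4] [535.54 -46.4   76.78] 8.38
76.4 [ 0.2 -0.6 -1.1] [535.55 -46.38  76.38] 8.68
76.0 [-0.2 -0.5 -0. ] [535.54 -46.37  75.98] 8.97
75.6 [-0.7 -1.1 -0.1] [535.55 -46.39  75.59] 9.28
75.2 [ 0.3 -0.8 -0.1] [535.54 -46.4   75.18] 9.57
74.8 [-0.3 -0.7  0.1] [535.62 -46.4   74.84] 9.88
74.4 [-0.  -1.   2.3] [535.67 -46.48  74.5 ] 10.18
74.0 [-0.9 -1.7  2.4] [535.64 -46.55  74.14] 10.47
73.6 [-1.9 -3.7  4.6] [535.63 -46.58  73.73] 10.78
```

```bash
cat >> h.py <<'E'
def mkF(ctrl):
    def F(n=6):
        r=[]
        for _ in range(n): r.append(ctrl.current_ft_force());ctrl.sleep(.01)
        return np.mean(r,0)
    return F
E
python3 - <<'E'
from workcell import ctrl,camera
from h import *
F=mkF(ctrl);b=np.array([0,-.2,0.2])
C=np.array([564.5,28.2]);a=np.radians(248.8)
p=C+80*np.array([np.cos(a),np.sin(a)])
z=73.6;print(F()-b)
while z>70:
    z-=.3;ctrl.move_l([*p,z],feed=10);f=F()-b
    print(round(z,1),f.round(1),ctrl.current_tool_pos().round(2),round(ctrl.current_time_s(),2))
    if f[2]>11: break
E
```

```text
[-1.65889622 -2.20627673  4.50899159]
73.3 [-1.5 -2.2  5.6] [535.64 -46.63  73.52] 11.12
73.0 [-1.7 -2.5  6.1] [535.67 -46.67  73.3 ] 11.43
72.7 [-2.  -2.5  7.2] [535.68 -46.73  73.05] 11.72
72.4 [-2.5 -2.5  7.5] [535.72 -46.76  72.85] 12.03
72.1 [-2.3 -2.8  8.7] [535.7  -46.79  72.63] 12.32
71.8 [-2.5 -2.9  9.8] [535.74 -46.84  72.4 ] 12.62
71.5 [-2.6 -3.2  9.9] [535.74 -46.91  72.18] 12.93
71.2 [-2.7 -3.1 10.9] [535.74 -46.96  71.94] 13.22
70.9 [-3.1 -3.3 11.5] [535.73 -46.95  71.7 ] 13.53
```

Run:
```python
from workcell import ctrl,camera
from h import *
F=mkF(ctrl);b=np.array([0,-.2,0.2])
C=np.array([564.5,28.2]);z=70.6
for d in np.arange(4,37,4):
    a=np.radians(248.8-d);p=C+80*np.array([np.cos(a),np.sin(a)])
    ctrl.move_l([*p,z],[np.pi,0,0.45-np.radians(d)],feed=40);f=F(3)-b
    ft=f[:2]@np.array([-np.sin(a),np.cos(a)])
    print(d,f.round(1),"tan",round(ft,1),ctrl.current_tool_pos().round(2),round(ctrl.current_time_s(),2))
    if f[2]>16: z+=.6
    elif f[2]<11: z-=.4
print(z)
c=camera("top");np.savez("top1.npz",**c)
z=c["image"][190:320,200:410,::-1];cv2.imwrite("pics/top1.png",cv2.resize(z,None,fx=3.8,fy=3.8,interpolation=cv2.INTER_CUBIC))
```

```text
4 [ 1.3 -3.3  9.9] tan 2.5 [533.29 -45.25  72.08] 13.84
8 [ 2.4 -3.4  9.6] tan 3.8 [529.32 -42.73  71.96] 14.16
12 [ 2.5 -3.  11.2] tan 3.7 [524.84 -39.86  71.69] 14.47
16 [ 2.7 -3.5 11.4] tan 4.2 [520.24 -36.65  71.69] 14.79
20 [ 1.7 -4.2 11.3] tan 4.1 [515.67 -33.18  71.62] 15.11
24 [ 1.8 -4.3 12.2] tan 4.3 [511.31 -29.39  71.54] 15.43
28 [ 0.8 -4.1 11.9] tan 3.6 [507.26 -25.25  71.45] 15.74
32 [ 0.1 -4.5 12.3] tan 3.7 [503.54 -20.88  71.4 ] 16.06
36 [ 0.5 -5.1 12.6] tan 4.6 [500.1  -16.22  71.34] 16.38
69.79999999999998
```

View pics/top1.png

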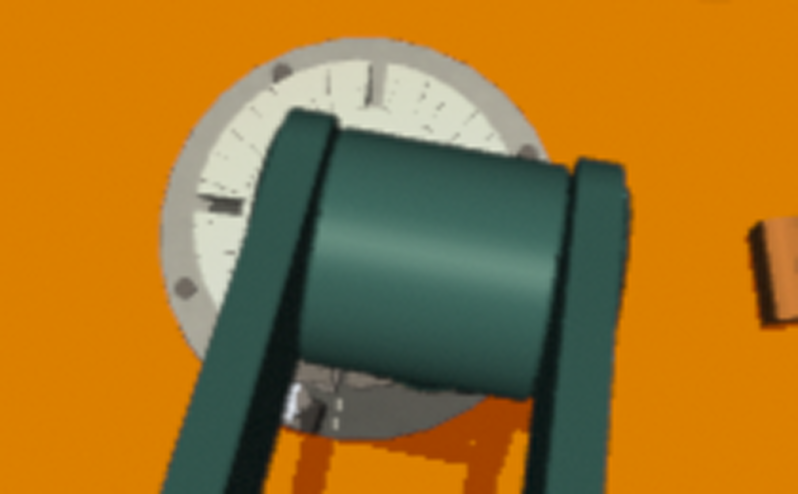

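Run:
```python
from workcell import ctrl,camera
from h import *
F=mkF(ctrl);b=np.array([0,-.2,0.2])
C=np.array([564.5,28.2]);z=69.8
for d in (39.5,43):
    a=np.radians(248.8-d);p=C+80*np.array([np.cos(a),np.sin(a)])
    ctrl.move_l([*p,z],[np.pi,0,0.45-np.radians(d)],feed=40);f=F(3)-b
    print(d,f.round(1),ctrl.current_tool_pos().round(2),round(ctrl.current_time_s(),2))
c=camera("wrist");np.savez("w3.npz",**c);cv2.imwrite("pics/w3.png",c["image"][...,::-1])
```

```text
39.5 [ 0.1 -4.4 12.8] [497.47 -12.04  71.3 ] 16.73
43 [ 0.  -4.7 12.7] [495.06  -7.64  71.24] 17.02
```

View pics/w3.png

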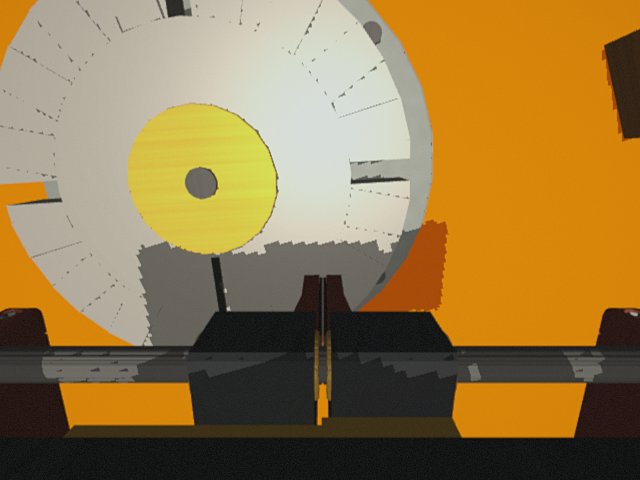

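Run:
```python
from h import *
c=load("w3.npz")
cv2.imwrite("pics/r3.png",rect(c,73,475,655,-80,140,3.3))
print(yellow(c,75))
```

```text
(array([564.56765038,  26.76930948]), np.float64(32.73065041263111), 296)
```

View pics/r3.png

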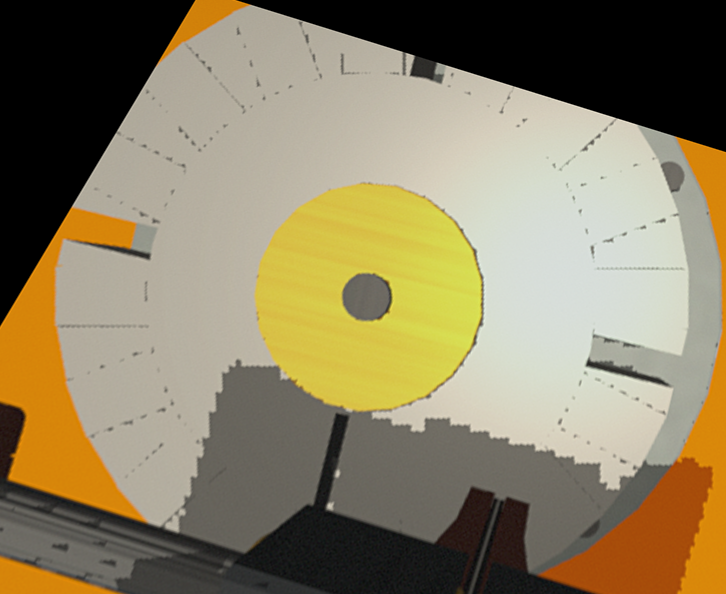

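Run:
```python
from workcell import ctrl,camera
from h import *
F=mkF(ctrl);b=np.array([0,-.2,0.2])
C=np.array([564.5,28.2]);z=69.8
for d in (45.5,47.7,):
    a=np.radians(248.8-d);p=C+80*np.array([np.cos(a),np.sin(a)])
    ctrl.move_l([*p,z],[np.pi,0,0.45-np.radians(d)],feed=30);f=F(3)-b
    print(d,f.round(1),ctrl.current_tool_pos().round(2),round(ctrl.current_time_s(),2))
# release: back off tangentially a bit is avoided; lift straight
q=ctrl.current_tool_pos()
ctrl.move_l([*p,80],feed=30)
ctrl.movep([462,30,225],[np.pi,0,-0.3])
c=camera("wrist");np.savez("w4.npz",**c)
print(yellow(c,78.5),ctrl.current_time_s())
cv2.imwrite("pics/r4.png",rect(c,75.5,440,620,-80,140,3.3))
```

```text
45.5 [-0.1 -5.2 12.9] [493.57  -4.54  71.21] 17.37
47.7 [ 0.4 -5.1 13.1] [492.37  -1.71  71.21] 17.64
(array([564.77198809,  26.83269602]), np.float64(33.03003543533328), 122) 18.8333
```

View pics/r4.png

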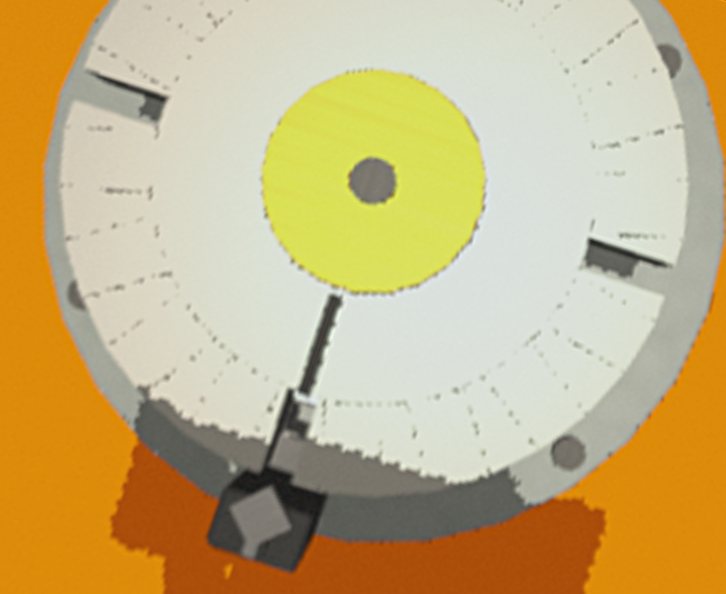

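Run:
```python
from h import *
c=load("w4.npz")
# rectify rotated: pointer-ward down. rotate plan image about centre
s=8;im=rect(c,75.5,440,620,-80,140,s)
cx,cy=(140-26.83)*s,(620-564.77)*s
M=cv2.getRotationMatrix2D((cx,cy),18.4,1);M[0,2]+=200-cx;M[1,2]+=-170-cy   # radial down at col 200
out=cv2.warpAffine(im,M,(400,720));cv2.line(out,(200,0),(200,719),(0,0,255),1)
cv2.imwrite("pics/r4z.png",cv2.rotate(out,cv2.ROTATE_90_COUNTERCLOCKWISE))
P=cloud(c);v,u=[int(round(t)) for t in proj(c,(466,63,75))][::-1];print(u,v,P[v-6:v+7:3,u-6:u+7:3].round(0).reshape(-1,3).tolist())
```

```text
286 233 [[470.0, 71.0, 55.0], [468.0, 68.0, 53.0], [468.0, 65.0, 55.0], [471.0, 59.0, 74.0], [469.0, 57.0, 72.0], [468.0, 70.0, 64.0], [468.0, 67.0, 64.0], [469.0, 62.0, 75.0], [468.0, 59.0, 77.0], [467.0, 57.0, 75.0], [466.0, 70.0, 66.0], [467.0, 66.0, 74.0], [466.0, 63.0, 75.0], [465.0, 61.0, 75.0], [465.0, 58.0, 76.0], [465.0, 70.0, 75.0], [464.0, 67.0, 75.0], [463.0, 64.0, 75.0], [463.0, 62.0, 75.0], [462.0, 59.0, 75.0], [460.0, 72.0, 65.0], [462.0, 68.0, 76.0], [461.0, 65.0, 76.0], [460.0, 63.0, 74.0], [459.0, 60.0, 75.0]]
```

View pics/r4z.png

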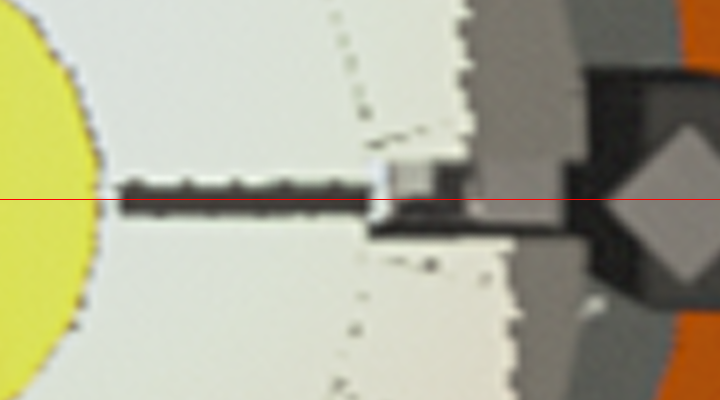

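The dark line, notch and pointer tip all fall on one radial line at row ≈200, within about 0.4 mm. The wheel is aligned, so next is the pin.

Run:
```python
from workcell import ctrl,camera
from h import *
ctrl.movep([470,-212,200],[np.pi,0,-0.32])
ctrl.move_gripper(0.6)
c=camera("wrist");np.savez("w5.npz",**c);cv2.imwrite("pics/w5.png",c["image"][...,::-1])
print(ctrl.current_time_s(),ctrl.current_tool_pos())
cv2.imwrite("pics/r5.png",rect(c,74,500,580,-280,-190,7))
P=cloud(c);m=(P[...,2]>70)&(P[...,2]<78)&(abs(P[...,0]-542)<15)&(abs(P[...,1]+236)<15)
print(m.sum(),P[m].mean(0),P[m].min(0),P[m].max(0))
```

```text
20.775 [ 469.99562857 -212.07907438  199.97568589]
388 [ 543.76475017 -240.13179085   74.75694558] [ 535.1659582  -248.63476568   72.78217787] [ 552.3702584  -231.4248954    77.07903447]
```

View pics/w5.png

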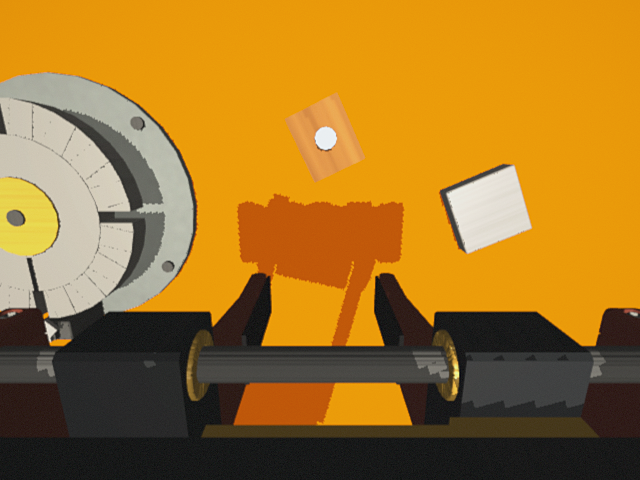

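View pics/r5.png

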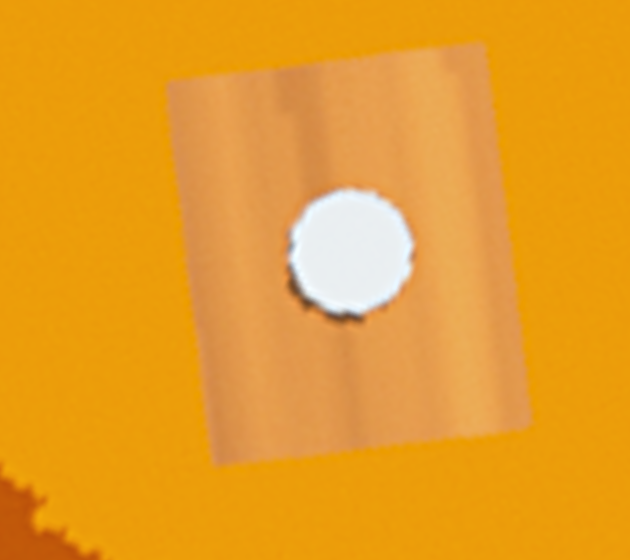

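Run:
```python
from workcell import ctrl,camera
from h import *
F=mkF(ctrl)
p=[544.0,-240.2];o=[np.pi,0,-0.32]
ctrl.movep([*p,110],o);ctrl.move_l([*p,52.5],feed=80);b=F();print("free",b,ctrl.current_tool_pos())
ctrl.move_gripper(0.0);f=F();print("grip",f-b,ctrl.current_gripper_width()*88,ctrl.current_tool_pos())
ctrl.move_l([*p,65],feed=40);print("lift",F()-b)
ctrl.move_l([*p,165],feed=120);ctrl.sleep(.2);print("up",F()-b,ctrl.current_gripper_width()*88,ctrl.current_tool_pos())
c=camera("wrist");np.savez("w6.npz",**c);cv2.imwrite("pics/w6.png",c["image"][...,::-1])
c=camera("scene");np.savez("s6.npz",**c);cv2.imwrite("pics/s6.png",cv2.resize(c["image"][150:350,150:420,::-1],None,fx=2.9,fy=2.9))
print(ctrl.current_time_s())
```

```text
free [-0.21441574  0.15661449  0.161766  ] [ 544.4393472  -240.44352455   52.96351735]
grip [0.12654734 0.12679159 1.17596078] 16.244322560597848 [ 544.04480621 -240.19754667   52.59298776]
lift [ 0.0324392  -0.07315979 -0.6447625 ]
up [-0.0081415  -0.23119497 -1.11662444] 16.35467867002014 [ 543.62037245 -239.99622976  164.27343301]
24.8
```

View pics/w6.png

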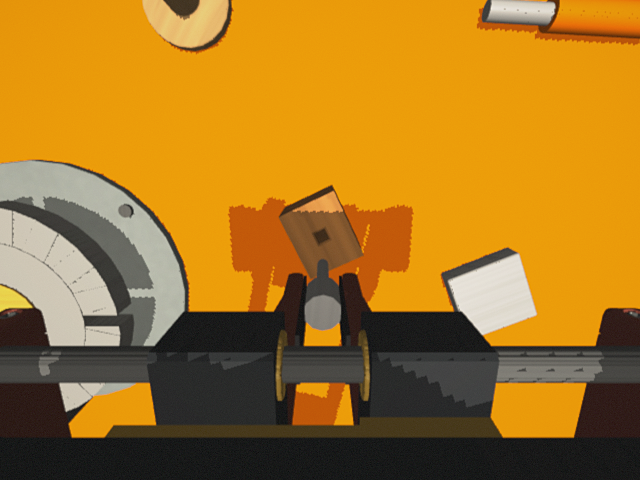

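View pics/s6.png

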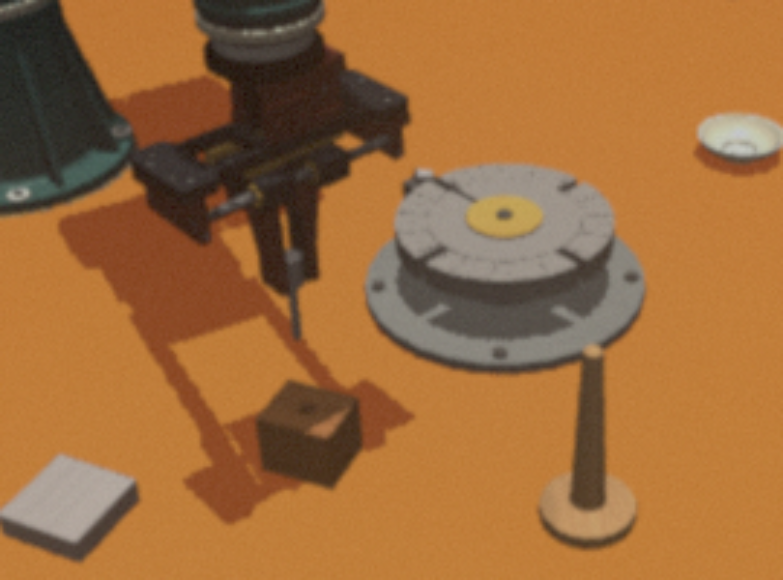

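Run:
```python
from h import *
c=load("w6.npz");P=cloud(c)
t=np.array([543.62,-240.0,164.27])
Rt=lambda d:np.array([np.cos(-.32)*d[0]+np.sin(-.32)*d[1], np.sin(-.32)*d[0]-np.cos(-.32)*d[1],-d[2]])
for u,v in [(322,312),(315,312),(329,312),(322,300),(322,322),(322,290),(322,270),(322,265)]: print(u,v,(P[v,u]).round(1),Rt(P[v,u]-t).round(1))
cv2.imwrite("pics/w6z.png",cv2.resize(c["image"][240:340,270:380,::-1],None,fx=6,fy=6,interpolation=cv2.INTER_CUBIC))
# expected projections assuming upright pin at TCP x,y
for dz in (21.5,-2.5,-50.5): print(dz,proj(c,t+[0,0,dz]))
```

```text
322 312 [ 544.1 -240.8  186.5] [  0.7   0.6 -22.2]
315 312 [ 544.9 -237.7  186. ] [  0.5  -2.5 -21.8]
329 312 [ 543.6 -243.9  187.6] [  1.2   3.7 -23.3]
322 300 [ 549.5 -242.6  186.2] [  6.4   0.6 -21.9]
322 322 [ 539.4 -239.2  186.6] [ -4.2   0.6 -22.3]
322 290 [ 552.1 -243.4  181.3] [  9.1   0.6 -17. ]
322 270 [ 546.8 -241.7  139.8] [ 3.5  0.6 24.4]
322 265 [ 546.4 -241.5  129.8] [ 3.1  0.6 34.5]
21.5 (np.float64(320.6513118686018), np.float64(312.63906224398636))
-2.5 (np.float64(320.86807397270394), np.float64(291.0789145799764))
-50.5 (np.float64(321.1676431336823), np.float64(261.28239930333024))
```

View pics/w6z.png

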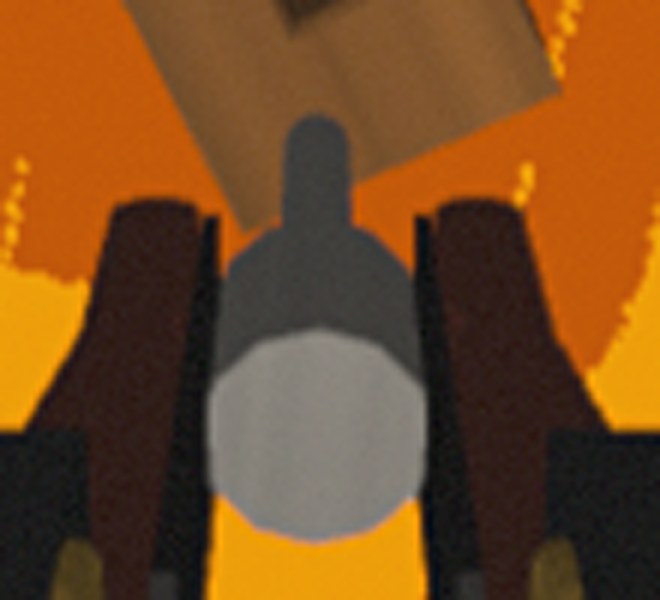

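Run:
```python
from workcell import ctrl,camera
from h import *
F=mkF(ctrl)
p=[489.0,53.0];o=[np.pi,0,-0.321]
ctrl.movep([*p,165],o);ctrl.move_l([*p,130],feed=60);ctrl.sleep(.3)
print(F(),ctrl.current_tool_pos(),ctrl.current_gripper_width()*88,ctrl.current_time_s())
c=camera("wrist");np.savez("w7.npz",**c)
cv2.imwrite("pics/w7.png",cv2.resize(c["image"][120:360,200:440,::-1],None,fx=2.5,fy=2.5,interpolation=cv2.INTER_CUBIC))
cv2.imwrite("pics/w7z.png",cv2.resize(c["image"][225:345,265:385,::-1],None,fx=5,fy=5,interpolation=cv2.INTER_CUBIC))
```

```text
[ 0.22819484  0.11220816 -0.56332844] [489.17297867  53.04660178 130.27004089] 16.161800803918315 27.025
```

View pics/w7.png

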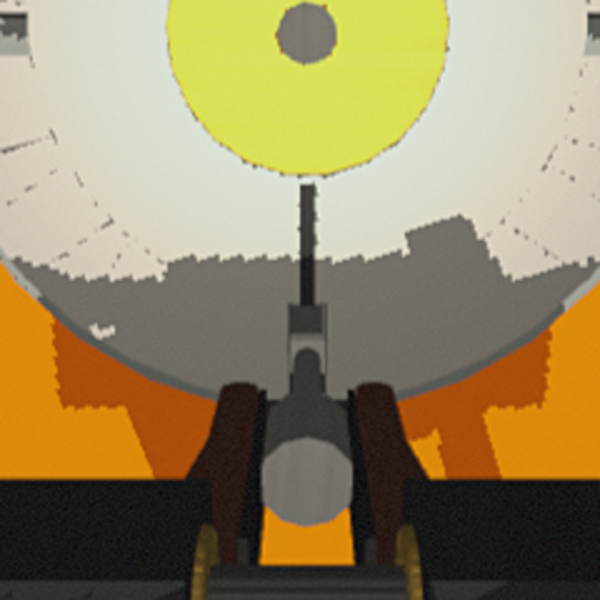

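View pics/w7z.png

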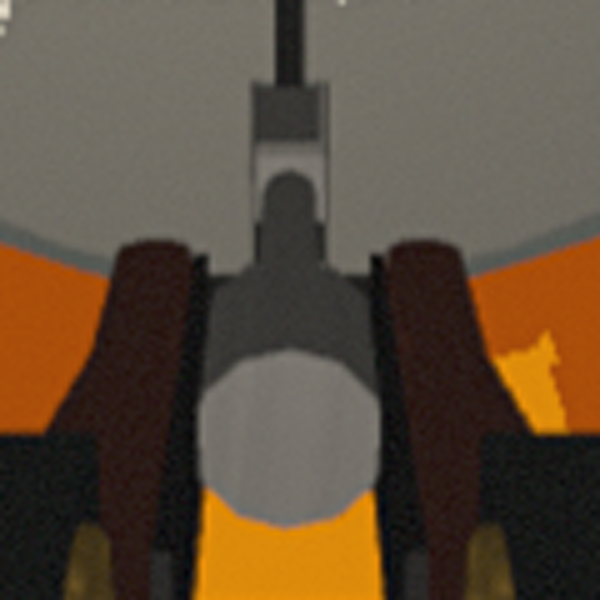

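Run:
```python
from h import *
c=load("w7.npz");C,r,_=yellow(c,78.2);e=ray(c,323,242,75.2)[:2];print(C,r,e,np.hypot(*(e-C)))
d=(e-C)/np.hypot(*(e-C));print(np.degrees(np.arctan2(d[1],d[0])),"socket meas",C+80*d)
# head centre measured
h=ray(c,265+290/5,225+437/5,130.27+21.5);print("head",h)
```

```text
[564.94179707  26.92872989] 33.16659809246715 [500.09611609  48.10944929] 68.21719149410183
161.91126951733995 socket meas [488.89565145  51.76788722]
head [488.91760641  51.99131511 151.77      ]
```

Run:
```python
from workcell import ctrl,camera
from h import *
F=mkF(ctrl)
p=np.array([489.0,53.0]);ctrl.sleep(.2);b=F(10)
zs=list(np.arange(126,101,-4))+list(np.arange(101,83,-2))+list(np.arange(82.5,79.4,-1))
for z in zs:
    ctrl.move_l([*p,z],feed=30);f=F(4)-b;t=ctrl.current_tool_pos()
    print(round(z,1),f.round(1),t.round(2),round(ctrl.current_time_s(),2))
    if f[2]>5 or np.hypot(*f[:2])>5: print("stop");break
```

```text
126 [-0.1 -0.4  0.3] [488.8   53.   125.77] 27.68
122 [ 0.4 -0.1  0.3] [488.85  53.02 121.8 ] 27.99
118 [ 0.3 -0.5 -0.3] [488.87  53.01 117.85] 28.31
114 [ 0.2 -0.1  0.5] [488.84  53.02 113.83] 28.62
110 [-0.2 -0.4  0.3] [488.86  52.99 109.84] 28.94
106 [-0.3  0.1  0. ] [488.84  53.01 105.84] 29.26
102 [-0.  -0.2  0.1] [488.85  52.99 101.83] 29.57
101 [0.4 0.1 0. ] [489.    52.97 101.  ] 29.86
99 [-0.4 -0.2 -0.1] [488.9   53.02  98.89] 30.14
97 [0.1 0.  0.4] [488.89  53.02  96.91] 30.43
95 [0.2 0.  0.1] [488.92  52.99  94.91] 30.71
93 [ 0.3 -0.   0. ] [488.93  53.01  92.92] 30.99
91 [-0.1 -0.5 -0.3] [488.94  53.01  90.91] 31.27
89 [ 0.3 -0.4  0.2] [488.94  53.    88.94] 31.56
87 [ 0.  -0.2  0.3] [488.89  53.01  86.91] 31.84
85 [ 0.2 -0.3  0.1] [488.91  53.    84.9 ] 32.12
82.5 [-0.1 -0.6  0.1] [488.88  53.    82.38] 32.41
81.5 [0.2 0.2 0. ] [489.    52.99  81.49] 32.69
80.5 [0.4 0.2 0.2] [488.96  53.    80.47] 32.98
79.5 [ 0.3  0.1 -0.1] [488.95  53.01  79.46] 33.26
```

Entered the socket with no resistance. I'll continue gently until the head makes contact.

Run:
```python
from workcell import ctrl,camera
from h import *
F=mkF(ctrl)
p=np.array([489.0,53.0]);ctrl.sleep(.2);b=F(10)
z=79.5
while z>75.6:
    z-=.4;ctrl.move_l([*p,z],feed=10);f=F(6)-b;t=ctrl.current_tool_pos()
    print(round(z,1),f.round(1),t.round(2),round(ctrl.current_time_s(),2))
    if f[2]>2.5 or np.hypot(*f[:2])>5: print("stop");break
```

```text
79.1 [ 0.4  0.3 -0.4] [489.01  53.01  79.1 ] 33.84
78.7 [ 0.1  0.1 -0.3] [488.97  52.99  78.68] 34.14
78.3 [ 0.1 -0.2 -0.2] [488.99  53.    78.28] 34.44
77.9 [-0.1  0.2  0.3] [488.97  53.    77.89] 34.74
77.5 [-0.1  0.1 -0. ] [488.95  53.    77.46] 35.04
77.1 [-0.2  0.3 -0.2] [489.07  52.99  77.1 ] 35.34
76.7 [-0.4  0.1  1.7] [489.    53.01  76.76] 35.64
76.3 [-1.3  0.2  2.8] [488.9   53.02  76.37] 35.94
stop
```

Run:
```python
from workcell import ctrl,camera
from h import *
p=np.array([489.0,53.0])
ctrl.move_l([*p,77.0],feed=10)
ctrl.move_gripper(0.45)
print(ctrl.current_ft_force())
ctrl.move_l([*p,130],feed=60)
o=[np.pi,0,-0.321]
ctrl.movep([440,53,225],o);ctrl.sleep(.3)
c=camera("wrist");np.savez("w8.npz",**c);cv2.imwrite("pics/w8.png",c["image"][...,::-1])
cv2.imwrite("pics/r8.png",rect(c,75.2,440,620,-80,140,3.3))
P=cloud(c);m=(P[...,2]>93)&(P[...,2]<110)&(abs(P[...,0]-489)<15)&(abs(P[...,1]-53)<15)
print(m.sum(),P[m].mean(0),np.median(P[m][:,2]))
c=camera("scene");cv2.imwrite("pics/s8.png",cv2.resize(c["image"][150:350,150:420,::-1],None,fx=2.9,fy=2.9))
print(ctrl.current_time_s())
```

```text
[-0.27518127  0.85791818 -0.00734799]
366 [488.68823541  51.93178371  99.16296003] 99.18939006362018
38.7083
```

View pics/r8.png

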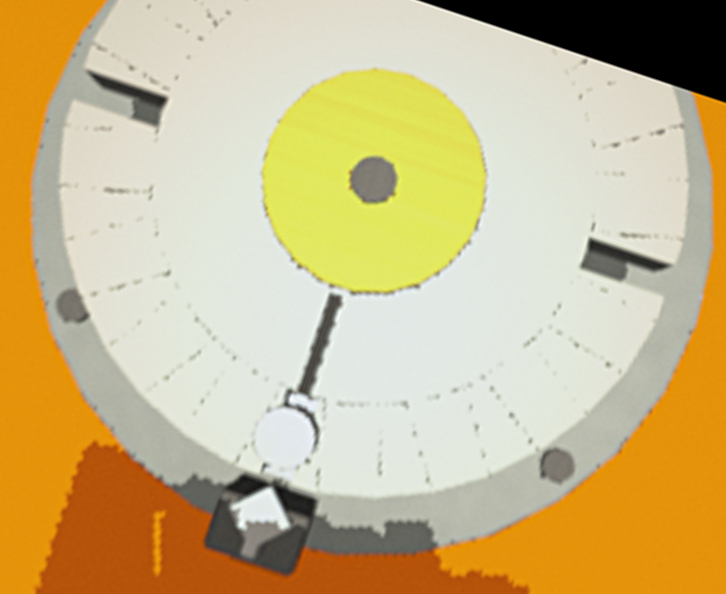

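View pics/s8.png

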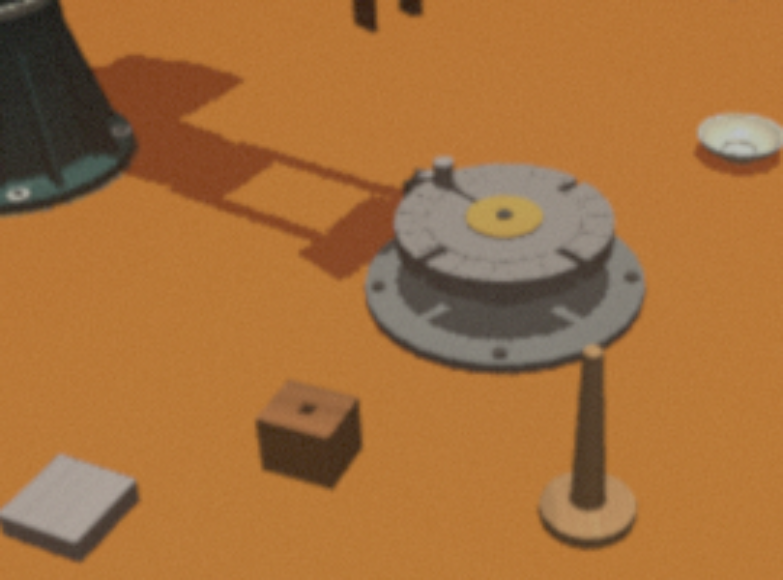

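```bash
python3 -c "
from workcell import finish_job
print(finish_job())"
```

```text
the job is handed in; nothing more can be done
None
```

The job is done and handed in after about 39 s of robot time. The wheel faces the pointer, and the pin is fully down in the socket with its head on the wheel.

- **Wheel:** I turned it clockwise about 42° by pressing on the rim with about 10–13 N. The fingers slipped by roughly 6°, so I corrected from the camera. Afterwards the engraved line, notch and pointer tip were in line within about 0.4 mm.
- **Pin:** I took it from its rest and lowered it through the notch and into the socket with no measurable resistance. I stopped at about 3 N when the head met the wheel, let go and backed clear.
- **Last checks:** The top of the head is at 99.2 mm. That matches the wheel's top face (about 75.2 mm) plus the 24 mm head, so it is seated. The line still faced the pointer. In the last scene view the mandrel, block and dish stood as before, and the rest was empty.
- **What disagreed:** The top camera put the wheel's axis about 2.8 mm off in y from the wrist camera. Seeing the pin in the gripper showed the wrist camera was off by about 1 mm sideways, and I corrected for that. The fingers touched the wheel at about 74.7 mm, against 75.3–75.9 mm from the depth images. The gripper read 16.3 mm across the 18 mm head, but the hold was firm.

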